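Put the mixed-up climbing gear back in its own trays

ROBOT

A 7-joint arm with a two-finger parallel gripper is mounted at the origin on the work surface. World frame = base frame: x ahead of the robot, y to its left, z up, the work surface at z = 0. Lengths are in mm, angles in rad, forces in N, time in s.
With the tool pointing down it reaches from about 400 to 875 mm from the base axis. Payload 6.5 kg.
Tool frame: the origin (TCP) lies on the front face of the gripper's body, between the roots of the fingers; the fingertips stand 73 mm ahead of it and the grasp point (between the pads) lies 54 mm ahead of it; z points along the fingers, y is the direction in which the jaws open and shut (so a half turn about z gives the same grasp; the last joint's range is limited). The gripper opens to 85 mm and grips with 20 to 120 N. Pads are 22 mm wide; open, the fingers measure 114 mm over their backs; the gripper's body (76 mm by 85 mm) begins 54 mm behind the grasp point. The pads swing forward as they close: fully open they stand 13 mm farther back than shut.
Start: joints at [1.082, 0.536, -0.004, 1.538, 0.003, 1.067, -0.071], TCP at [266.702, -592.756, 303.89] pointing down, gripper open.
Joint ranges: [-2.7, 2.7], [-0.37, 2.16], [-1.27, 1.26], [0.24, 2.4], [-1.31, 4.45], [0.19, 1.91], [-2.76, 2.76]. Speed limits (rad/s): [2.39, 2.39, 3.14, 3.14, 3.14, 3.14, 3.14].

INTERFACE

Orientations are given as a unit quaternion [w, x, y, z].
In Python, from plant import read_state, viewer, bot gives the robot as it stands.
- The arm moves only by the shell command python3 -m handwheel 'ROWS' [FORCE]. ROWS is JSON, one flat list of numbers, 7 for each row, row after row: the shift along the tool's x, y, z as a fraction of full scale, then the turn, a rotation vector about the tool's x, y, z as a fraction of full scale, then the closure in counts, from 0 (fully open) to 255 (shut). A call has 1 to 20 rows; each row is the pose to reach, as a shift and turn from the pose measured when the call began, along the tool's axes at that moment, turning the shorter way round; what a row does not reach only later rows make up. Full scale, the value 1, is 250 mm for a shift and pi rad for a turn. A row lasts 1/12 s, in which the tool goes at most 41.7 mm and 7.16 degrees, less where a joint would pass 70% of its speed; a pose out of reach is approached as far as the arm can. A call with a number of a shift or a turn outside -1 to 1 is refused whole. A call with a gripper value outside its range is refused whole. The fingers move at their own pace and stop on an object; FORCE is the grip in N (left out, the last holds). Time passes only in rows, so rows that repeat a pose let the fingers close. It gives the time, the measured TCP pose, the force and the opening at its end, in the units of the state.
- read_state(): the state, without advancing time (a new reading comes with each control period).
- viewer.get_image(name): name is "scene" or "top" or "wrist"; returns the picture (384x512x3 uint8, blue, green, red); there is no depth.
- viewer.get_calibration(name): a dict with "fx", "fy", "cx", "cy" (pixels), "dist_coeffs" ([k1, k2, p1, p2, k3] as OpenCV has them; the pictures are not rectified), "extrinsics" (4x4, takes a point from camera to world coordinates); the wrist camera has in their place "hand_eye" (4x4, takes a point from camera to tool coordinates, whose origin is the TCP and whose axes are the flange's). Camera axes: x right, y down, z forward; pixel columns grow to the right and rows downward; lengths in mm; the calibration is good to about 2 mm. A picture is of the moment at which its call begins: read the wrist's pose just before it. get_calibration takes no time and is no camera call.
- bot.finish_job(): hands the job in, once; it reports no verdict.
The state is a dict: "time_s": time; "joint_positions": joint angles; "dq": joint speeds; "effort": joint torques, N m; "tool_pos": TCP position; "orientation": TCP orientation; "ft_force": force on the tool from outside, world axes, zero at the start; "wrist_torque": the same for the moment, N m; "width": finger opening in mm.
Only numpy, scipy, OpenCV 4.12 (cv2) and the standard library are available. Lean on these libraries where they do the work, as an engineer would, in place of code of your own. Each camera call takes 0.05 s, during which the arm holds its last target.

TASK

The headlamp, the ice screw and the trowel have been put back in each other's trays: move each into the long compartment of the tray that holds its own spares - the headlamp with the two battery cells, the ice screw with the two round point caps, the trowel with the sanitiser bottle - parking one in the empty tray or any free spot on the way. Set each down, not dropped, lying flat on the tray floor as it lies now (headlamp lenses up), and do not shift the multitool, the tape roll or the tin that stand between the trays.

Things in the scene. Friction and masses are not known exactly. Their poses are not given: they have to be found in the camera images.
- headlamp: Teal headlamp unit, strap off, 0.09 kg, lying on its black back plate, lenses up. Housing 62 mm (x) x 42 (y), 36 high in all; back plate under it 78 x 36 x 5. Origin: centre of the underside, z up. Grip across y (42 mm) on the housing, 10 to 30 mm above the underside. Loose; starts in the long compartment of a wrong tray.
- ice_screw: Silver ice screw lying along its x, 0.14 kg. Tube axis 11.5 mm up: threaded, 23 mm thick, x -10 to +84 (teeth to +90); plain, 19 mm, x -58 to -10. Hanger plate at x -58, 26 high, out to y +34; head and crank to x -79. Origin: underside, below the tube axis; z up. Grip across y at x about +5 (23 mm). It does not roll. Loose; starts in the long compartment of a wrong tray.
- trowel: Orange plastic trowel lying flat along its x, scoop open upwards, 0.06 kg, 196 mm long. Handle 26 mm wide (y), 18 high, from x = -98 to -4; scoop about 54 wide, 13 high, x = -4 to +98. Origin: centre of the underside, z up. Grip across y on the handle at about x = -25. Loose; starts in the long compartment of a wrong tray.
- tray_cells: Tray for the headlamp: two black and copper-coloured battery cells (15 mm in diameter, 50 long) lie side by side in its small compartment (part of the tray). Tray, origin and axes as tray_spare.
- tray_caps: Tray for the ice screw: two round black open-topped point caps (27 mm in diameter, up to z = 31 mm) stand in its small compartment (part of the tray). Tray, origin and axes as tray_spare.
- tray_bottle: Tray for the trowel: a flat pale-blue sanitiser bottle with a white cap (76 x 34 x 20 mm, up to z = 23) lies across its small compartment (part of the tray). Tray, origin and axes as tray_spare.
- tray_spare: Empty spare tray. All four are alike: fixed, white plastic, 279 mm long (x) x 116 x 22 high, open on top, floor and walls 3 mm; long compartment 222 x 110 mm inside, then a cross wall, then a small one 48 x 110 at the +x end, away from the robot. Origin: underside, below the centre of the LONG compartment, z up, on the shelf top (z = 0).
- multitool: Folded steel multitool, 100 mm (x) x 32 x 17 high, lying between two trays; origin: centre of its underside. Loose, to be left where it is.
- tape: Small roll of white finger tape lying flat like a ring (22 mm hole), 40 mm in diameter, 25 high, between two trays; origin: centre of its underside. Loose, to be left where it is.
- tin: Small round closed aluminium balm tin with a brass disc on its lid, 41 mm in diameter, 20 high, between two trays; origin: centre of its underside. Loose, to be left where it is.
Mind the look-alikes: they are no part of the job. Leave any green look-alike of the ice_screw alone.

How it is judged:
By the outcome, as a careful person would: the job done as asked, in the order asked, and still so for the second after the job is handed in, with the robot touching nothing.
It also fails if it takes over 104 s, if anything falls off the work surface, if the arm or the gripper's body presses on something with over 40 N, if the wrist force passes 120 N, or if a joint passes its speed limit or range.

## Working session

There is one attempt and no reset: what is moved stays moved. The work goes in short steps, Python scripts to look and compute and a shell command to move; the robot and the scene stay as the last step left them, time stands still between calls to the robot, and variables do not carry over. Pictures are saved under pics/ and viewed, and the job is handed in when it is done.

```bash
ls; mkdir -p pics; python3 - <<'E'
from plant import read_state, viewer, bot
import cv2
s=read_state(); print(s)
for n in ("scene","top","wrist"):
    im=viewer.get_image(n); cv2.imwrite(f"pics/{n}0.png",im)
    print(n,viewer.get_calibration(n))
E
```

```text
pics
{'time_s': 0.0, 'joint_positions': array([ 1.08180339,  0.53721352, -0.00444885,  1.53885639,  0.00256726,
        1.06731639, -0.07122475]), 'dq': array([-0.00171643,  0.0003431 , -0.00143483,  0.00010351, -0.00110338,
        0.00060157, -0.00043144]), 'effort': array([-7.40620271e-04, -5.83414078e+01,  1.04877826e+00, -2.59104735e+01,
        1.24337256e-02,  9.65266430e-03,  1.21797689e-05]), 'tool_pos': array([ 266.49690211, -592.30144861,  302.98872027]), 'orientation': array([-8.62671195e-04,  9.77734254e-01,  2.09845011e-01, -2.34809556e-04]), 'ft_force': array([-0.22771808,  0.22119174,  0.34121052]), 'wrist_torque': array([-0.00089878,  0.03728113,  0.01097251]), 'width': 85.28556984832912}
scene {'fx': 436.27420071312997, 'fy': 436.27420071312997, 'cx': 254.14054752357535, 'cy': 192.45750810668494, 'dist_coeffs': array([-0.00568077,  0.        ,  0.        ,  0.        ,  0.        ]), 'extrinsics': array([[-8.70391503e-01,  3.85463857e-01, -3.06327025e-01,
         7.77513247e+02],
       [ 4.92358539e-01,  6.83065978e-01, -5.39447809e-01,
         4.79856601e+02],
 
[... 570 characters left out ...]
-02, -1.28493635e-01, -9.91332547e-01,
         1.09323618e+03],
       [ 0.00000000e+00,  0.00000000e+00,  0.00000000e+00,
         1.00000000e+00]])}
wrist {'fx': 272.107307148388, 'fy': 272.107307148388, 'cx': 250.6383707458878, 'cy': 191.60221513041108, 'dist_coeffs': array([-0.03503192,  0.        ,  0.        ,  0.        ,  0.        ]), 'hand_eye': array([[ 6.57364780e-05, -9.56693631e-01, -2.91096704e-01,
         7.35284398e+01],
       [ 9.99999956e-01,  1.46827743e-04, -2.56728057e-04,
         3.13657539e-01],
       [ 2.88351169e-04, -2.91096675e-01,  9.56693599e-01,
        -6.93251478e+01],
       [ 0.00000000e+00,  0.00000000e+00,  0.00000000e+00,
         1.00000000e+00]])}
```

View pics/scene0.png

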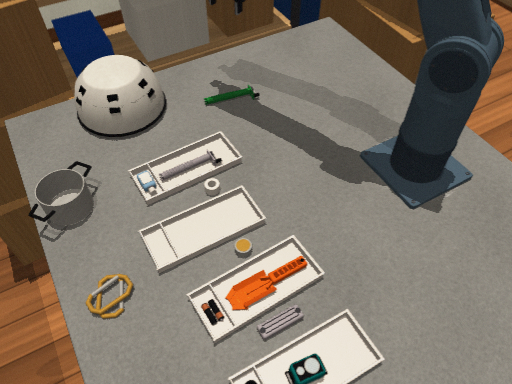

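View pics/top0.png

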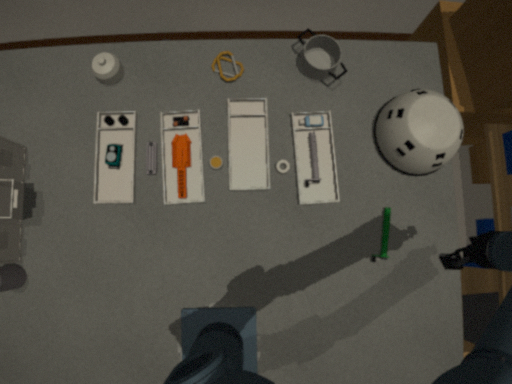

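View pics/wrist0.png

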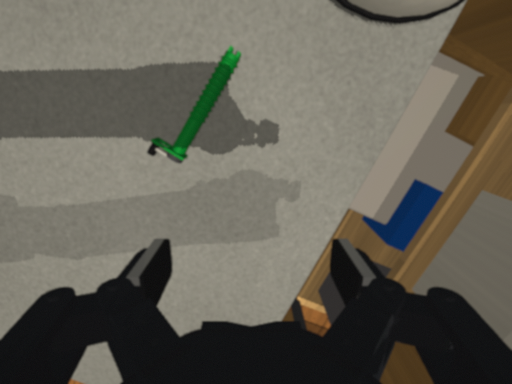

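```bash
cat > h.py <<'E'
import numpy as np, cv2
from scipy.spatial.transform import Rotation as R
from plant import read_state, viewer, bot
def K(c): return np.array([[c["fx"],0,c["cx"]],[0,c["fy"],c["cy"]],[0,0,1.]])
def cam(n,s=None):
    c=viewer.get_calibration(n)
    if n=="wrist":
        s=s or read_state(); T=np.eye(4); q=s["orientation"]; T[:3,:3]=R.from_quat([q[1],q[2],q[3],q[0]]).as_matrix(); T[:3,3]=s["tool_pos"]
        E=T@c["hand_eye"]
    else: E=c["extrinsics"]
    return K(c),c["dist_coeffs"],E
def px2w(C,uv,z):
    k,d,E=C; p=cv2.undistortPoints(np.array(uv,float).reshape(-1,1,2),k,d).reshape(-1,2)
    r=np.c_[p,np.ones(len(p))]@E[:3,:3].T; z=np.broadcast_to(z,len(p))
    return E[:3,3]+r*((z-E[2,3])/r[:,2])[:,None]
def w2px(C,P):
    k,d,E=C; Ri=E[:3,:3].T; return cv2.projectPoints(np.array(P,float).reshape(-1,3),cv2.Rodrigues(Ri)[0],-Ri@E[:3,3],k,d)[0].reshape(-1,2)
def shot(n,f):
    s=read_state(); im=viewer.get_image(n); cv2.imwrite(f"pics/{f}.png",im); C=cam(n,s if n=="wrist" else None); np.savez(f"pics/{f}.npz",k=C[0],d=C[1],E=C[2]); return im,C
def load(f):
    a=np.load(f"pics/{f}.npz"); return cv2.imread(f"pics/{f}.png"),(a["k"],a["d"],a["E"])
def crop(im,x,y,w,h,sc,f):
    c=cv2.resize(im[y:y+h,x:x+w],None,fx=sc,fy=sc,interpolation=cv2.INTER_CUBIC); cv2.imwrite(f"pics/{f}.png",c)
def go(x,y,z,yaw):
    """tool-down pose whose jaw axis (tool y) lies at 'yaw' = world angle of tool x (mod pi). prints fractions"""
    s=read_state(); q=s["orientation"]; Rc=R.from_quat([q[1],q[2],q[3],q[0]])
    best=None
    for a in (yaw,yaw+np.pi):
        Rt=R.from_euler('z',a)*R.from_matrix(np.diag([1,-1,-1.]))
        v=(Rc.inv()*Rt).as_rotvec()
        if best is None or np.linalg.norm(v)<np.linalg.norm(best): best=v
    d=Rc.inv().apply(np.array([x,y,z])-s["tool_pos"])
    print("at",s["tool_pos"].round(1),"shift",(d/250).round(4),"turn",(best/np.pi).round(4),"rows",round(max(np.linalg.norm(d)/41.7,np.linalg.norm(best)/.125),1),"j7",s["joint_positions"][6].round(2))
E
python3 - <<'E'
import cv2,shutil
from h import *
im=cv2.imread("pics/top0.png")
crop(im,85,90,130,125,6,"t0a"); crop(im,215,90,130,125,6,"t0b")
C=cam("top"); np.savez("pics/top0.npz",k=C[0],d=C[1],E=C[2])
E
```

```text
(no output)
```

View pics/t0a.png

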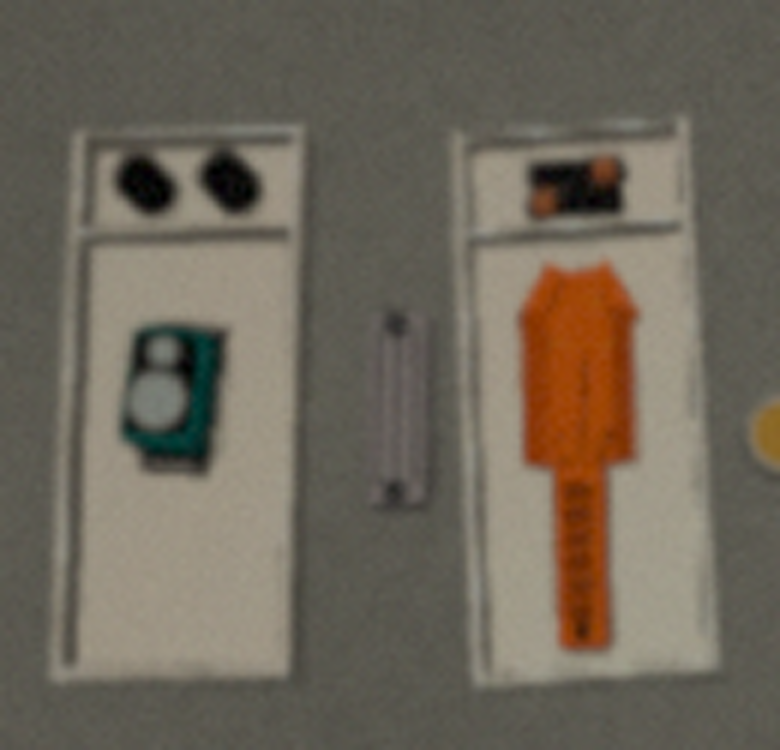

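View pics/t0b.png

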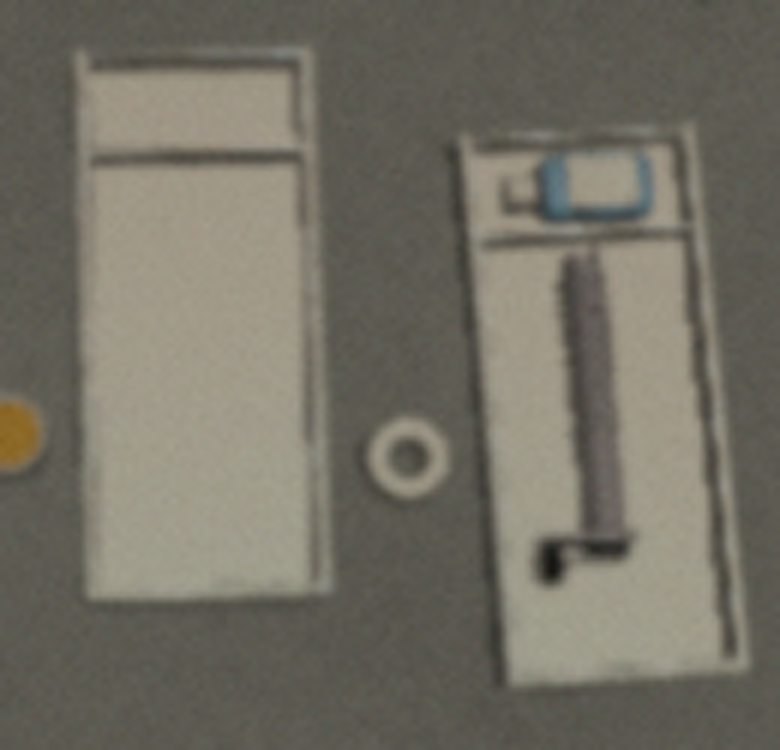

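```bash
cat > m0.py <<'E'
from h import *
im,C=load("top0")
def P(pts,ox,oy=90,sc=6): return [(ox+(x+.5)/sc-.5, oy+(y+.5)/sc-.5) for x,y in pts]
mod=np.array([(165,58),(165,-58),(-114,-58),(-114,58)],float)
T={"caps":(85,[(75,133),(305,127),(290,680),(52,682)]),"cells":(85,[(452,130),(687,120),(718,672),(473,687)]),
"spare":(215,[(77,50),(310,48),(330,592),(87,600)]),"bottle":(215,[(460,135),(690,124),(747,668),(507,687)])}
out={}
big=cv2.resize(im[90:215,85:345],None,fx=3,fy=3,interpolation=cv2.INTER_CUBIC)
for n,(ox,p) in T.items():
    w=px2w(C,P(p,ox),22)[:,:2]
    a=w.mean(0); m=mod.mean(0); H=(mod-m).T@(w-a); yaw=np.arctan2(H[0,1]-H[1,0],H[0,0]+H[1,1])
    Rm=np.array([[np.cos(yaw),-np.sin(yaw)],[np.sin(yaw),np.cos(yaw)]]); t=a-Rm@m
    print(n,t.round(1),np.degrees(yaw).round(2),"res",(w-(mod@Rm.T+t)).round(1).tolist()); out[n]=[*t,yaw]
    for z,cc in((22,(0,0,255)),(3,(0,255,0))):
        mm=mod if z==22 else np.array([(111,55),(111,-55),(-111,-55),(-111,55)])
        q=w2px(C,np.c_[mm@Rm.T+t,np.full(4,z)]); q=((q-[85,90]+.5)*3-.5)
        cv2.polylines(big,[np.round(q).astype(int)],True,cc,1)
cv2.imwrite("pics/ov0.png",big)
import json; json.dump(out,open("trays.json","w"))
f=lambda n,p,ox,z: print(n,px2w(C,P(p,ox),z)[:,:2].round(1).tolist())
f("trowel handle-end/scoop tip/handle mid",[(583,648),(578,265),(583,480)],85,[12,12,21])
f("headlamp lens small,big, corners top FL,FR,NR,NL",[(165,350),(160,400),(140,328),(218,328),(205,452),(128,440)],85,[39,39,39,30,30,39])
f("screw tip, near hanger",[(583,255),(602,545)],215,[14.5,14.5])
f("multi c",[(402,410)],85,17); f("tin",[(7,433)],215,20); f("tape",[(408,458)],215,25)
E
python3 m0.py
```

```text
caps [533.4 309.2] -0.12 res [[2.5, 2.6], [1.7, -2.3], [-2.6, -2.4], [-1.7, 2.1]]
cells [530.2 104. ] 2.78 res [[3.9, 2.6], [0.6, -1.5], [-2.6, -2.8], [-2.0, 1.7]]
spare [567.2 -94.9] 0.3 res [[2.4, 1.7], [1.2, -1.6], [-1.4, -1.9], [-2.3, 1.8]]
bottle [ 522.2 -296.3] 2.63 res [[1.8, 1.8], [1.6, -1.8], [-1.0, -2.3], [-2.4, 2.3]]
trowel handle-end/scoop tip/handle mid [[430.8, 105.6], [626.2, 109.1], [513.5, 104.3]]
headlamp lens small,big, corners top FL,FR,NR,NL [[580.4, 310.7], [555.1, 312.3], [592.0, 323.9], [593.2, 287.2], [530.2, 291.8], [535.3, 327.8]]
screw tip, near hanger [[624.1, -290.7], [474.1, -293.1]]
multi c [[551.9, 196.4]]
tin [[535.4, 3.0]]
tape [[518.0, -195.9]]
```

View pics/ov0.png

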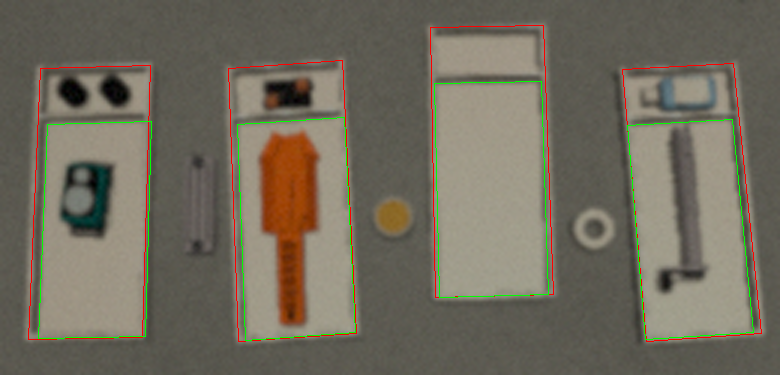

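```bash
python3 -c "
from h import *
go(530,-292,280,np.radians(1))"
```

```text
at [ 266.5 -592.4  303.2] shift [ 1.4543 -0.6633  0.0934] turn [-4.00e-04  1.00e-04  1.29e-01] rows 9.6 j7 -0.07
```

```bash
python3 -m handwheel '[0.99,-0.45,0.06,0,0,0.09,110,0.99,-0.45,0.06,0,0,0.09,110,0.99,-0.45,0.06,0,0,0.09,110,0.99,-0.45,0.06,0,0,0.09,110,0.99,-0.45,0.06,0,0,0.09,110,0.99,-0.45,0.06,0,0,0.09,110,0.99,-0.45,0.06,0,0,0.09,110,0.99,-0.45,0.06,0,0,0.09,110]' 60; python3 -c "
from h import *
go(530,-292,280,np.radians(1))"
```

```text
time_s: 0.82
tool_pos: [450.9, -381.8, 287.8]
orientation: [-0.002, 0.997, 0.075, 0.001]
ft_force: [0.3, 0.2, -0.5]
width: 48.9
at [ 450.9 -381.8  287.8] shift [ 0.3664 -0.3078  0.0334] turn [-0.0016 -0.0005  0.0422] rows 2.9 j7 -0.8
```

```bash
python3 -m handwheel '[0.366,-0.308,0.033,-0.0016,0,0.042,110,0.366,-0.308,0.033,-0.0016,0,0.042,110,0.366,-0.308,0.033,-0.0016,0,0.042,110,0.366,-0.308,0.033,-0.0016,0,0.042,110,0.366,-0.308,0.033,-0.0016,0,0.042,110]'; python3 -c "
from h import *
go(530,-292,280,np.radians(1))
im,C=shot('wrist','w1'); crop(im,0,0,512,384,1.5,'w1b'); print(C[2])"
```

```text
time_s: 1.23
tool_pos: [531.8, -288.7, 279.5]
orientation: [-0.001, 1.0, 0.012, 0.001]
ft_force: [-0.4, -0.3, 0.2]
width: 48.5
at [ 531.8 -288.7  279.5] shift [-0.0076  0.0132 -0.0018] turn [-0.0006 -0.0006  0.0021] rows 0.1 j7 -1.13
[[ 2.42311086e-02 -9.56909895e-01 -2.89372261e-01  6.05382462e+02]
 [-9.99705006e-01 -2.36742657e-02 -5.42492025e-03 -2.87469789e+02]
 [-1.65951593e-03  2.89418350e-01 -9.57201266e-01  3.49005449e+02]
 [ 0.00000000e+00  0.00000000e+00  0.00000000e+00  1.00000000e+00]]
```

View pics/w1b.png

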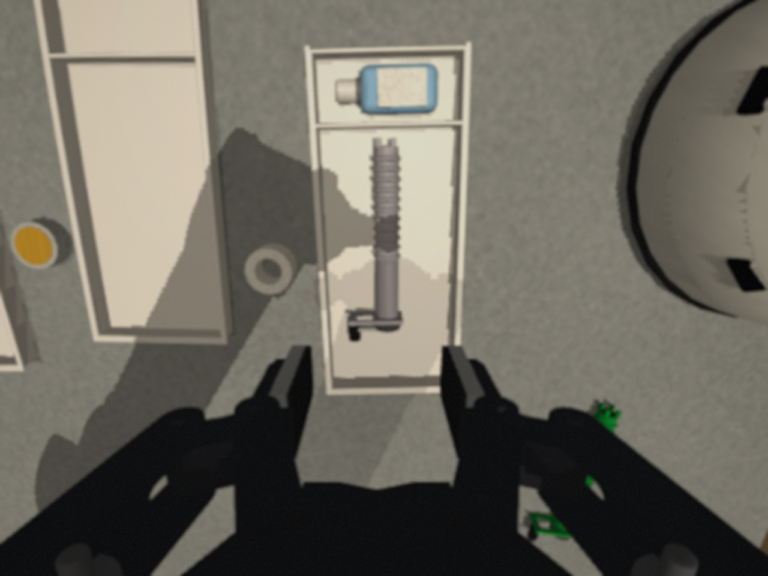

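```bash
cat >> h.py <<'E'
mod=np.array([(165,58),(165,-58),(-114,-58),(-114,58)],float)
def up(p,ox,oy,sc): return [(ox+(x+.5)/sc-.5, oy+(y+.5)/sc-.5) for x,y in p]
def trayfit(C,uv,m=mod,z=22):
    w=px2w(C,uv,z)[:,:2]; a=w.mean(0); mm=m.mean(0); H=(m-mm).T@(w-a); yaw=np.arctan2(H[0,1]-H[1,0],H[0,0]+H[1,1])
    Rm=np.array([[np.cos(yaw),-np.sin(yaw)],[np.sin(yaw),np.cos(yaw)]]); t=a-Rm@mm
    print("tray",t.round(1),np.degrees(yaw).round(2),"res",(w-(m@Rm.T+t)).round(1).tolist())
E
python3 - <<'E'
from h import *
im,C=load("w1")
trayfit(C,up([(307,47),(470,43),(457,390),(328,393)],0,0,1.5))
a=up([(39,0),(201,0),(227,341),(96,340)],0,0,1.5); trayfit(C,a[2:],mod[2:])
w=px2w(C,up([(386,143),(387,185),(387,230),(387,300),(388,320)],0,0,1.5),14.5);print(w.round(1))
print("tape",px2w(C,up([(270,269)],0,0,1.5),25).round(1))
E
```

```text
tray [ 523.  -301.2] 2.64 res [[0.8, 0.5], [1.0, -0.6], [-0.6, -0.6], [-1.2, 0.7]]
tray [567.1 -98.2] 1.27 res [[0.0, -1.0], [-0.0, 1.0]]
[[ 621.7 -294.1   14.5]
 [ 590.  -295.9   14.5]
 [ 554.  -297.    14.5]
 [ 493.3 -299.    14.5]
 [ 474.9 -300.4   14.5]]
tape [[ 521.3 -201.8   25. ]]
```

```bash
python3 -c "
from h import *
go(537,-297.5,160,np.radians(2.4))"
```

```text
at [ 530.2 -291.3  279.7] shift [0.0263 0.0255 0.4788] turn [-0.0001 -0.0003 -0.0069] rows 2.9 j7 -1.13
```

```bash
python3 -m handwheel '[0.026,0.0255,0.479,0,0,-0.007,110,0.026,0.0255,0.479,0,0,-0.007,110,0.026,0.0255,0.479,0,0,-0.007,110,0.026,0.0255,0.479,0,0,-0.007,110,0.026,0.0255,0.479,0,0,-0.007,110]'; python3 -c "
from h import *
go(537,-297.5,160,np.radians(2.4))
im,C=shot('wrist','w2'); crop(im,0,0,512,384,1.5,'w2b')"
```

```text
time_s: 1.7
tool_pos: [534.6, -298.8, 158.6]
orientation: [-0.001, 1.0, 0.02, -0.002]
ft_force: [-0.6, -0.7, 0.0]
width: 48.4
at [ 534.6 -298.8  158.6] shift [ 0.0097 -0.0048 -0.0057] turn [-0.0004  0.0012 -0.0007] rows 0.1 j7 -1.11
```

View pics/w2b.png

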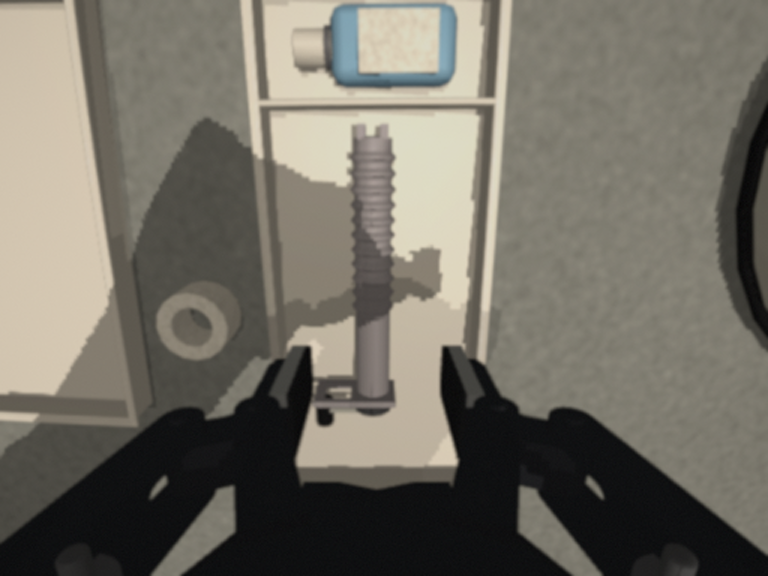

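```bash
python3 -c "
from h import *
px=px2w(load('w2')[1],up([(372,130),(372,400)],0,0,1.5),14.5);print(px)
go(537,-297.5,79,np.radians(2.4))"
```

```text
[[ 623.63503869 -293.46726396   14.5       ]
 [ 472.38120892 -299.04924241   14.5       ]]
at [ 536.3 -299.2  160.9] shift [ 0.0027 -0.0069  0.3276] turn [ 0.0002 -0.0002 -0.0005] rows 2.0 j7 -1.11
```

```bash
python3 -m handwheel '[0.003,-0.009,0.12,0,0,0,110,0.003,-0.009,0.2,0,0,0,110,0.003,-0.009,0.26,0,0,0,110,0.003,-0.009,0.3,0,0,0,110,0.003,-0.009,0.327,0,0,0,110,0.003,-0.009,0.327,0,0,0,110,0.003,-0.009,0.327,0,0,0,110,0.003,-0.009,0.327,0,0,0,255,0.003,-0.009,0.327,0,0,0,255,0.003,-0.009,0.327,0,0,0,255,0.003,-0.009,0.327,0,0,0,255,0.003,-0.009,0.327,0,0,0,255,0.003,-0.009,0.327,0,0,0,255]' 50; python3 -c "
from h import *
im,C=shot('wrist','w3'); crop(im,0,0,512,384,1.5,'w3b');go(537,-297.5,79,np.radians(2.4))"
```

```text
time_s: 2.83
tool_pos: [537.7, -297.4, 80.4]
orientation: [0.001, 1.0, 0.02, 0.001]
ft_force: [-1.2, 1.1, 5.9]
width: 20.9
at [ 537.8 -297.4   80.5] shift [-0.0032  0.0004  0.006 ] turn [ 0.0005 -0.0007 -0.0006] rows 0.0 j7 -1.11
```

View pics/w3b.png

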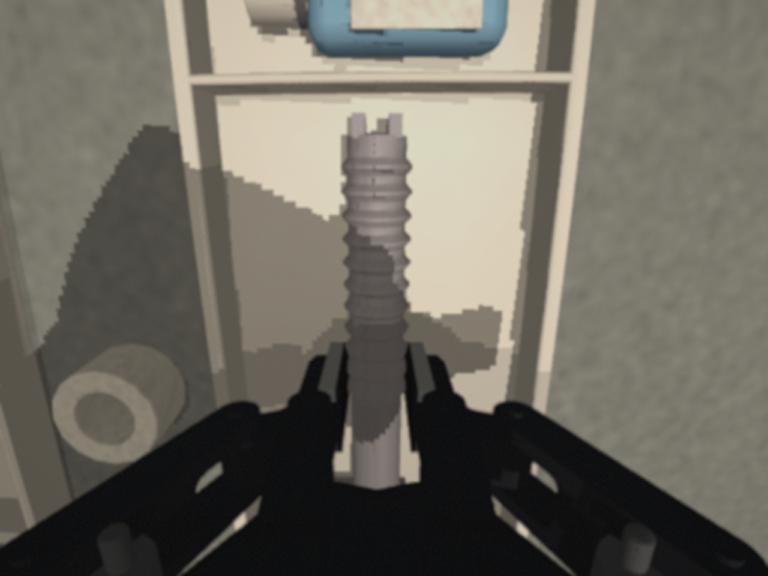

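```bash
python3 -m handwheel '[0,0,-0.1,0,0,0,255,0,0,-0.2,0,0,0,255,0,0,-0.3,0,0,0,255,0,0,-0.4,0,0,0,255,0,0,-0.4,0,0,0,255,0,0,-0.4,0,0,0,255]'; python3 -c "
from h import *
go(566,-101,180,np.radians(0.8))"
```

```text
time_s: 3.38
tool_pos: [538.3, -297.6, 182.2]
orientation: [0.002, 1.0, 0.02, 0.003]
ft_force: [-0.2, -0.4, -2.2]
width: 21.0
at [ 538.3 -297.6  182.2] shift [ 0.1421 -0.7815  0.0069] turn [ 0.001  -0.0017  0.0083] rows 4.8 j7 -1.11
```

```bash
python3 -m handwheel '[0.02,-0.1,0,0,0,0,255,0.04,-0.22,0,0,0,0,255,0.07,-0.36,0,0,0,0.004,255,0.1,-0.5,0,0,0,0.008,255,0.12,-0.62,0,0,0,0.008,255,0.14,-0.72,0,0,0,0.008,255,0.142,-0.78,0,0,0,0.008,255,0.142,-0.78,0,0,0,0.008,255,0.142,-0.78,0,0,0,0.008,255,0.142,-0.78,0,0,0,0.008,255]'; python3 -c "
from h import *
im,C=shot('wrist','w4'); crop(im,0,0,512,384,1.5,'w4b');go(566,-101,180,np.radians(0.8))"
```

```text
time_s: 4.22
tool_pos: [565.3, -102.7, 180.9]
orientation: [0.002, 1.0, 0.007, 0.002]
ft_force: [0.1, 0.9, -1.2]
width: 21.2
at [ 565.4 -103.2  181.1] shift [ 0.0027 -0.0086  0.0044] turn [ 0.0013 -0.0013 -0.0004] rows 0.1 j7 -1.47
```

View pics/w4b.png

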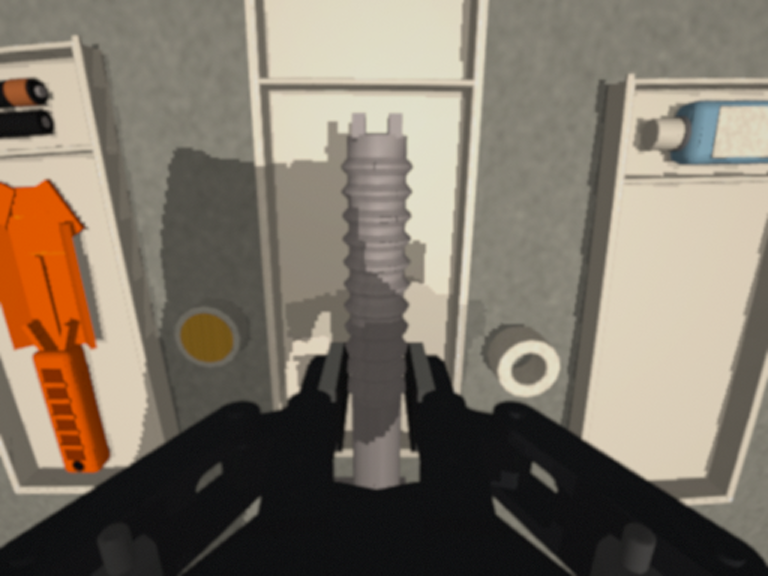

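```bash
python3 -m handwheel '[0,0,0.1,0,0,0,255,0,0,0.2,0,0,0,255,0,0,0.28,0,0,0,255,0,0,0.34,0,0,0,255,0,0,0.37,0,0,0,255,0,0,0.385,0,0,0,255,0,0,0.395,0,0,0,255,0,0,0.4,0,0,0,255,0,0,0.4,0,0,0,255,0,0,0.4,0,0,0,255]';
```

```text
time_s: 5.1
tool_pos: [566.3, -103.7, 81.9]
orientation: [0.002, 1.0, 0.006, 0.003]
ft_force: [0.6, 0.5, -1.1]
width: 21.1
```

```bash
python3 -m handwheel '[0,0,0.003,0,0,0,255,0,0,0.006,0,0,0,255,0,0,0.006,0,0,0,255]';python3 -m handwheel '[0,0,0,0,0,0,180,0,0,0,0,0,0,170,0,0,0,0,0,0,150,0,0,0,0,0,0,120,0,0,0,0,0,0,120,0,0,0,0,0,0,120]'; python3 -m handwheel '[0,0,-0.1,0,0,0,120,0,0,-0.3,0,0,0,120,0,0,-0.47,0,0,0,120,0,0,-0.6,0,0,0,120,0,0,-0.6,0,0,0,120,0,0,-0.6,0,0,0,120]'; python3 -c "
from h import *
im,C=shot('wrist','w5'); crop(im,0,0,512,384,1.5,'w5b');shot('top','t5')
go(510,104,230,np.radians(2.5))"
```

```text
time_s: 5.35
tool_pos: [566.5, -103.7, 80.6]
orientation: [0.002, 1.0, 0.006, 0.003]
ft_force: [-0.8, 0.3, -1.7]
width: 20.8
time_s: 5.85
tool_pos: [566.5, -103.7, 80.7]
orientation: [0.002, 1.0, 0.006, 0.003]
ft_force: [0.3, -0.7, -0.2]
width: 45.1
time_s: 6.35
tool_pos: [567.1, -103.3, 233.6]
orientation: [0.002, 1.0, 0.006, 0.006]
ft_force: [-0.9, -0.1, 0.1]
width: 45.1
at [ 565.  -103.   230.1] shift [-0.2095 -0.8308 -0.004 ] turn [ 0.0014 -0.0015 -0.0098] rows 5.1 j7 -1.47
```

View pics/w5b.png

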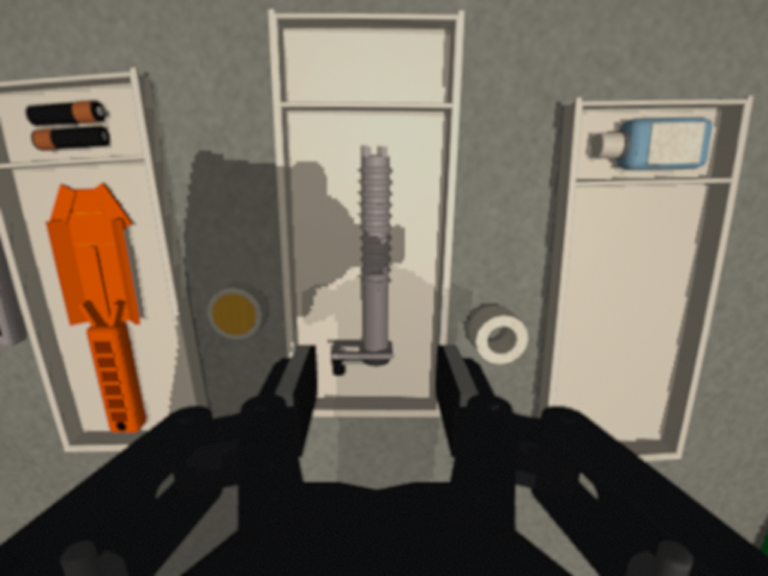

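```bash
python3 -m handwheel '[-0.05,-0.15,0,0,0,0,110,-0.09,-0.3,0,0,0,-0.005,110,-0.13,-0.46,0,0,-0.001,-0.008,110,-0.17,-0.6,0,0.001,-0.001,-0.01,110,-0.2,-0.75,0,0.001,-0.0015,-0.01,110,-0.21,-0.831,0,0.0014,-0.0015,-0.01,110,-0.21,-0.831,0,0.0014,-0.0015,-0.01,110,-0.21,-0.831,0,0.0014,-0.0015,-0.01,110]'; python3 -c "
from h import *
im,C=shot('wrist','w6'); crop(im,0,0,512,384,1.5,'w6b')
go(510,104,230,np.radians(2.5))"
```

```text
time_s: 7.12
tool_pos: [508.7, 105.1, 227.5]
orientation: [0.0, 1.0, 0.024, -0.001]
ft_force: [0.4, -0.5, 0.2]
width: 48.3
at [509.1 103.5 227.7] shift [ 0.0035 -0.0019 -0.0094] turn [0.0003 0.0008 0.0003] rows 0.1 j7 -1.85
```

View pics/w6b.png

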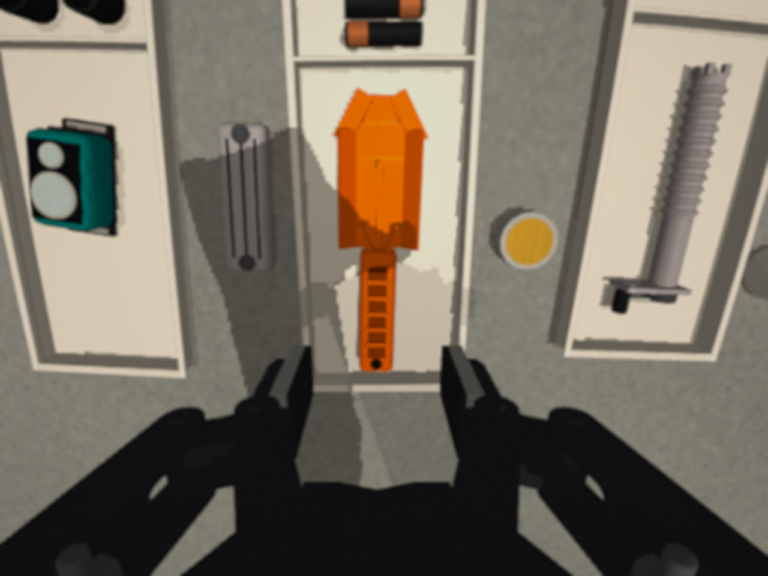

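```bash
python3 - <<'E'
from h import *
im,C=load("w6")
w=px2w(C,up([(377,363),(379,258),(380,92)],0,0,1.5),[21,21,8]);print(w.round(1))
a=w[1]-w[0]; print(np.degrees(np.arctan2(a[1],a[0])))
# tray cells: cross wall ends (outer) top z22 & near corners
m=np.array([(114,58),(114,-58),(-114,-58),(-114,58)],float)
trayfit(C,up([(293,59),(476,58),(464,388),(309,388)],0,0,1.5),m)
trayfit(C,up([(156,44),(186,376),(36,369)],0,0,1.5),m[[1,2,3]])
print("multi,tin",px2w(C,up([(247,196),(529,240)],0,0,1.5),[17,20]).round(1))
go(504,106,160,np.radians(2.2))
E
```

```text
[[438.8 100.7  21. ]
 [519.4 103.2  21. ]
 [626.7 107.7   8. ]]
1.7703943523228032
tray [531.1  99.2] 3.32 res [[-0.7, -2.3], [-1.5, 2.6], [0.5, -1.4], [1.7, 1.1]]
tray [533.9 303.7] -0.34 res [[-1.2, -0.1], [1.4, -0.9], [-0.2, 1.0]]
multi,tin [[557.  194.   17. ]
 [536.8   0.7  20. ]]
at [509.1 103.5 227.7] shift [-0.0194 -0.0113  0.2707] turn [0.0003 0.0008 0.002 ] rows 1.6 j7 -1.85
```

```bash
python3 -c "
from h import *
go(503.5,102.7,79,np.radians(2.0))"; python3 -m handwheel '[-0.02,0.002,0.15,0,0,0.003,110,-0.022,0.002,0.3,0,0,0.003,110,-0.022,0.002,0.43,0,0,0.003,110,-0.022,0.002,0.51,0,0,0.003,110,-0.022,0.002,0.56,0,0,0.003,110,-0.022,0.002,0.585,0,0,0.003,110,-0.022,0.002,0.593,0,0,0.003,110,-0.022,0.002,0.593,0,0,0.003,110]'; python3 -c "
from h import *
im,C=shot('wrist','w7'); crop(im,0,0,512,384,1.5,'w7b')
go(503.5,102.7,79,np.radians(2.0))"
```

```text
at [509.1 103.5 227.7] shift [-0.0212  0.0015  0.5947] turn [0.0003 0.0008 0.0031] rows 3.6 j7 -1.85
time_s: 7.83
tool_pos: [503.8, 102.1, 79.7]
orientation: [0.001, 1.0, 0.017, -0.001]
ft_force: [0.3, -0.0, 0.2]
width: 48.4
at [504.1 102.4  80.3] shift [-0.0023 -0.0014  0.005 ] turn [ 0.0003  0.0003 -0.0001] rows 0.0 j7 -1.89
```

View pics/w7b.png

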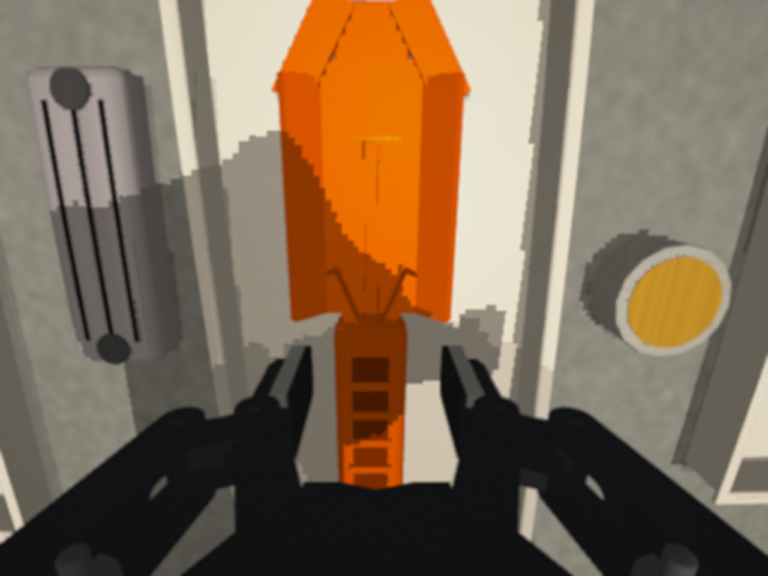

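```bash
python3 -m handwheel '[0,-0.005,0,0,0,0,150,0,-0.005,0,0,0,0,255,0,-0.005,0,0,0,0,255,0,-0.005,0,0,0,0,255,0,-0.005,0,0,0,0,255,0,-0.005,0,0,0,0,255]' 45; python3 -m handwheel '[0,0,-0.1,0,0,0,255,0,0,-0.2,0,0,0,255,0,0,-0.32,0,0,0,255,0,0,-0.42,0,0,0,255,0,0,-0.5,0,0,0,255,0,0,-0.5,0,0,0,255,0,0,-0.5,0,0,0,255]'; python3 -c "
from h import *
im,C=shot('wrist','w8'); crop(im,0,0,512,384,1.5,'w8b')
go(497,-299,205,np.radians(2.6))"
```

```text
time_s: 8.38
tool_pos: [505.1, 103.9, 81.7]
orientation: [0.0, 1.0, 0.017, 0.001]
ft_force: [-0.5, 0.2, 7.0]
width: 24.7
time_s: 8.97
tool_pos: [505.6, 104.1, 208.1]
orientation: [-0.0, 1.0, 0.017, 0.002]
ft_force: [-0.1, 0.5, -1.4]
width: 24.7
at [504.8 104.  206.9] shift [-0.0869  1.6098  0.0076] turn [ 0.     -0.0007 -0.0034] rows 9.7 j7 -1.87
```

View pics/w8b.png

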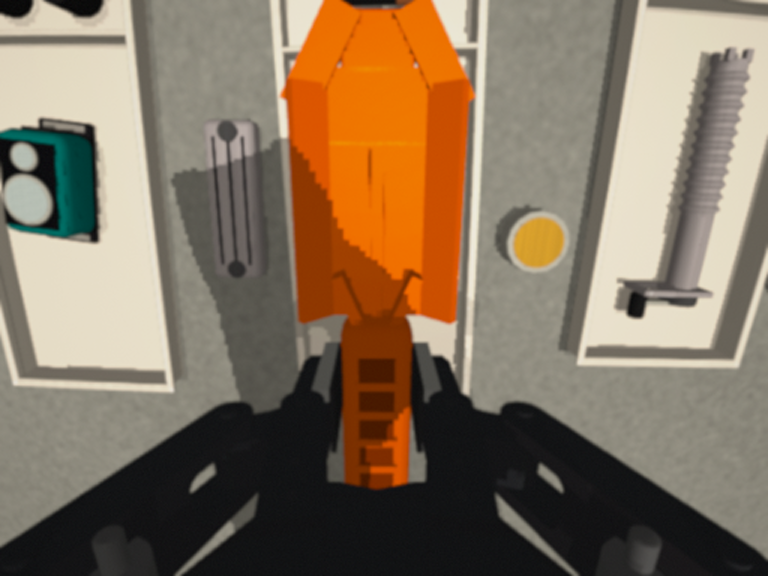

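```bash
python3 -m handwheel '[-0.01,0.08,0,0,0,0,255,-0.02,0.2,0,0,0,0,255,-0.03,0.34,0,0,0,0,255,-0.04,0.48,0,0,0,0,255,-0.05,0.62,0,0,0,-0.003,255,-0.05,0.76,0,0,0,-0.003,255,-0.05,0.88,0,0,0,-0.003,255,-0.05,0.96,0,0,0,-0.003,255,-0.05,0.96,0,0,0,-0.003,255]'; python3 -c "
from h import *
go(498,-301,205,np.radians(2.6))"
```

```text
time_s: 9.77
tool_pos: [499.2, -141.8, 205.6]
orientation: [0.001, 1.0, 0.018, -0.0]
ft_force: [0.4, 0.1, -1.0]
width: 25.1
at [ 499.2 -141.8  205.6] shift [-0.0283  0.6361  0.004 ] turn [ 0.0008  0.     -0.0027] rows 3.8 j7 -1.36
```

```bash
python3 -m handwheel '[-0.005,0.1,0,0,0,0,255,-0.01,0.23,0,0,0,0,255,-0.02,0.36,0,0,0,-0.003,255,-0.03,0.49,0,0.001,0,-0.003,255,-0.028,0.58,0,0.001,0,-0.003,255,-0.028,0.636,0,0.001,0,-0.003,255,-0.028,0.636,0,0.001,0,-0.003,255,-0.028,0.636,0,0.001,0,-0.003,255]'; python3 -c "
from h import *
im,C=shot('wrist','w9'); crop(im,0,0,512,384,1.5,'w9b')
go(498,-301,205,np.radians(2.6))"
```

```text
time_s: 10.43
tool_pos: [497.9, -299.8, 205.0]
orientation: [-0.001, 1.0, 0.023, -0.001]
ft_force: [-0.4, -0.0, -1.0]
width: 24.9
at [ 498.3 -298.7  205.2] shift [-0.0015  0.0091  0.0008] turn [-0.0009  0.0003  0.0008] rows 0.1 j7 -1.06
```

View pics/w9b.png

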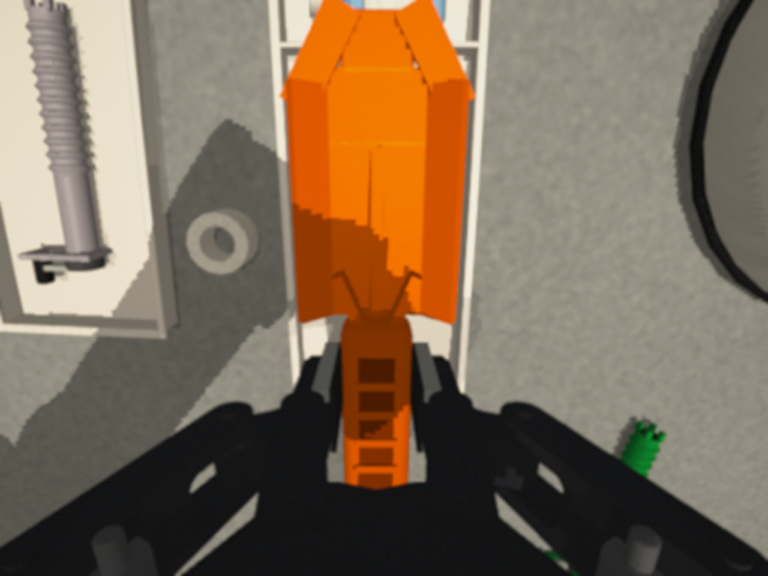

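```bash
python3 -c "
from h import *
im,C=load('w9')
print(px2w(C,up([(278,45),(480,45),(293,390),(465,390)],0,0,1.5),22).round(1))
go(498,-301,130,np.radians(2.6))"
```

```text
[[ 632.4 -239.1   22. ]
 [ 637.6 -350.9   22. ]
 [ 416.6 -245.1   22. ]
 [ 422.4 -365.8   22. ]]
at [ 498.3 -298.7  205.2] shift [-0.0012  0.0099  0.3008] turn [-0.0009  0.0003  0.0008] rows 1.8 j7 -1.06
```

```bash
python3 -m handwheel '[0,0.006,0.1,0,0,0,255,0,0.006,0.2,0,0,0,255,0,0.006,0.28,0,0,0,255,0,0.006,0.3,0,0,0,255,0,0.006,0.3,0,0,0,255]'; python3 -c "
from h import *
im,C=shot('wrist','w10'); crop(im,0,0,512,384,1.5,'w10b')
go(498,-301,82,np.radians(2.6))"
```

```text
time_s: 10.9
tool_pos: [497.8, -297.4, 128.8]
orientation: [-0.003, 1.0, 0.025, -0.002]
ft_force: [-0.7, 0.5, -0.1]
width: 24.6
at [ 498.5 -298.3  130.1] shift [-0.0023  0.0113  0.1925] turn [-0.0013  0.0006  0.0015] rows 1.2 j7 -1.06
```

View pics/w10b.png

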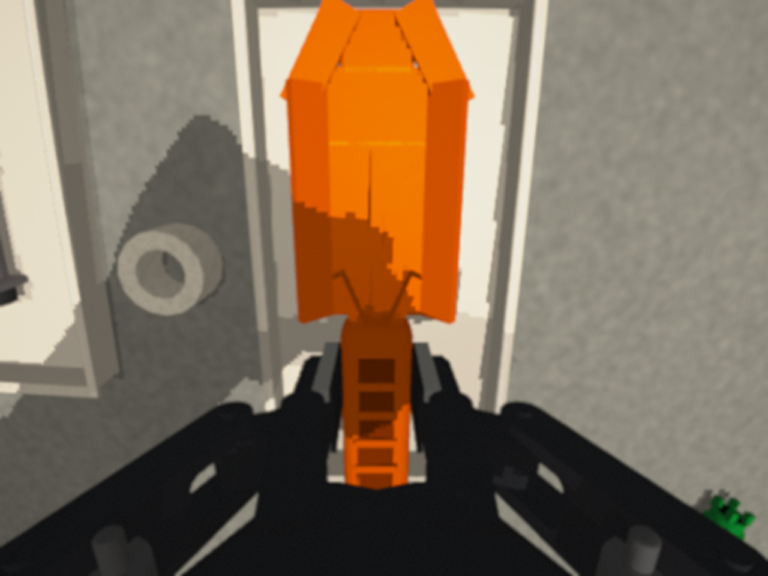

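```bash
python3 -m handwheel '[-0.002,0.012,0.08,-0.001,0,0,255,-0.002,0.012,0.13,-0.0013,0.0006,0.001,255,-0.002,0.012,0.16,-0.0013,0.0006,0.001,255,-0.002,0.012,0.175,-0.0013,0.0006,0.001,255,-0.002,0.012,0.185,-0.0013,0.0006,0.001,255,-0.002,0.012,0.192,-0.0013,0.0006,0.001,255,-0.002,0.012,0.192,-0.0013,0.0006,0.001,255,-0.002,0.012,0.192,-0.0013,0.0006,0.001,255]'
```

```text
time_s: 11.62
tool_pos: [498.4, -301.3, 82.7]
orientation: [0.0, 1.0, 0.023, 0.0]
ft_force: [-0.1, -0.1, 0.2]
width: 24.9
```

```bash
python3 -m handwheel '[0,0,0.004,0,0,0,255,0,0,0.004,0,0,0,255]';python3 -m handwheel '[0,0,0,0,0,0,175,0,0,0,0,0,0,165,0,0,0,0,0,0,145,0,0,0,0,0,0,110,0,0,0,0,0,0,110,0,0,0,0,0,0,110]'; python3 -m handwheel '[0,0,-0.1,0,0,0,110,0,0,-0.3,0,0,0,110,0,0,-0.47,0,0,0,110,0,0,-0.6,0,0,0,110,0,0,-0.6,0,0,0,110,0,0,-0.6,0,0,0,110]'; python3 -c "
from h import *
im,C=shot('wrist','w11'); crop(im,0,0,512,384,1.5,'w11b')
go(550,305,230,np.radians(0))"
```

```text
time_s: 11.78
tool_pos: [498.7, -301.5, 82.1]
orientation: [0.0, 1.0, 0.023, 0.001]
ft_force: [-0.3, -0.3, -0.8]
width: 24.5
time_s: 12.28
tool_pos: [498.7, -301.5, 82.1]
orientation: [0.0, 1.0, 0.023, 0.001]
ft_force: [0.5, 0.5, -0.7]
width: 48.5
time_s: 12.78
tool_pos: [499.8, -302.2, 235.0]
orientation: [0.002, 1.0, 0.023, 0.003]
ft_force: [0.4, 0.4, -0.6]
width: 48.4
at [ 498.7 -301.5  232.9] shift [ 0.3187 -2.4136  0.0085] turn [ 0.0005 -0.0009  0.0149] rows 14.6 j7 -1.06
```

View pics/w11b.png

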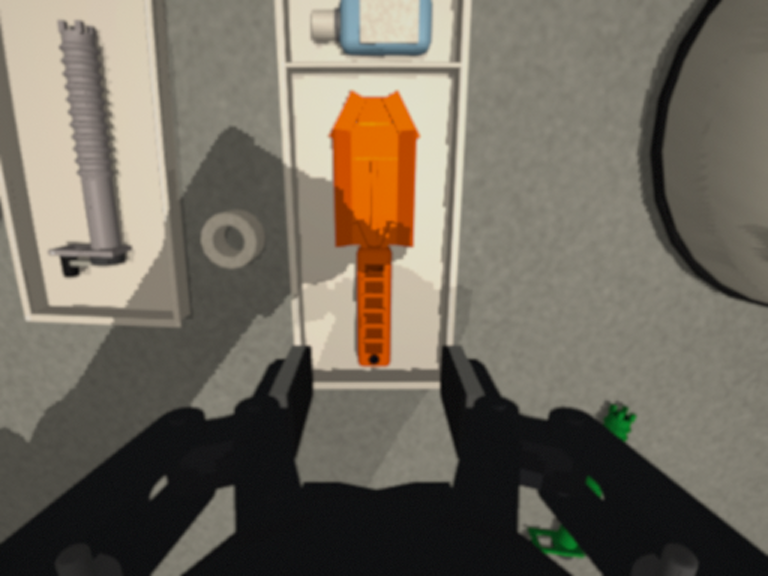

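```bash
python3 -m handwheel '[0.02,-0.16,0,0,0,0,80,0.05,-0.32,0,0,0,0,80,0.08,-0.49,0,0,0,0,80,0.1,-0.65,0,0,0,0.005,80,0.12,-0.82,0,0,0,0.005,80,0.14,-0.97,0,0,0,0.005,80,0.14,-0.97,0,0,0,0.005,80]'; python3 -m handwheel '[0.02,-0.16,0,0,0,0,80,0.05,-0.32,0,0,0,0,80,0.08,-0.49,0,0,0,0,80,0.1,-0.65,0,0,0,0.005,80,0.12,-0.82,0,0,0,0.01,80,0.12,-0.97,0,0,0,0.01,80,0.12,-0.97,0,0,0,0.01,80]'; python3 -c "
from h import *
go(535,305,230,np.radians(-1))"
```

```text
time_s: 13.42
tool_pos: [521.8, -47.7, 230.9]
orientation: [-0.002, 1.0, 0.022, 0.0]
ft_force: [0.6, 0.8, 0.4]
width: 58.5
time_s: 14.0
tool_pos: [538.9, 205.4, 230.3]
orientation: [-0.004, 1.0, 0.011, -0.001]
ft_force: [-0.1, 1.0, -0.5]
width: 59.0
at [538.9 205.4 230.3] shift [-0.0066 -0.3985  0.0049] turn [-0.0028  0.0009  0.0127] rows 2.4 j7 -2.03
```

```bash
python3 -m handwheel '[0,-0.15,0,-0.001,0,0.005,80,-0.006,-0.29,0,-0.003,0.001,0.012,80,-0.006,-0.4,0,-0.003,0.001,0.012,80,-0.006,-0.4,0,-0.003,0.001,0.012,80,-0.006,-0.4,0,-0.003,0.001,0.012,80]'; python3 -c "
from h import *
im,C=shot('wrist','w12'); crop(im,0,0,512,384,1.5,'w12b')
go(535,305,230,np.radians(-1))"
```

```text
time_s: 14.42
tool_pos: [533.7, 306.8, 229.3]
orientation: [0.001, 1.0, -0.006, -0.001]
ft_force: [-0.1, -1.0, 0.5]
width: 58.4
at [534.5 304.6 229.5] shift [ 0.0022 -0.0016 -0.0021] turn [0.0009 0.0007 0.001 ] rows 0.0 j7 -2.23
```

View pics/w12b.png

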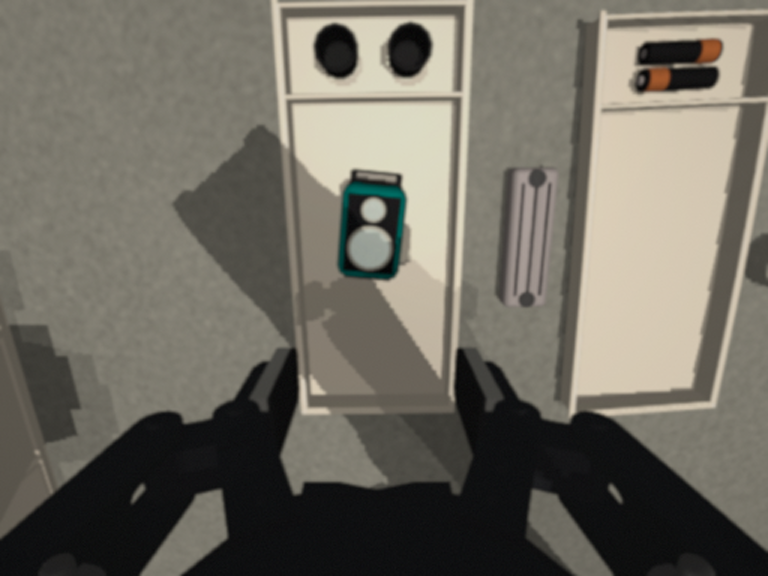

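```bash
python3 -c "
from h import *
im,C=load('w12'); crop(im,215,100,70,95,6,'w12c')"
```

```text
(no output)
```

View pics/w12c.png

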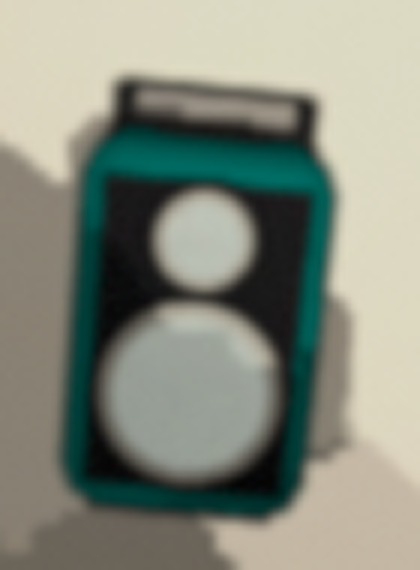

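```bash
python3 -c "
from h import *
im,C=load('w12')
w=px2w(C,up([(108,178),(310,192),(278,495),(88,480)],215,100,6),35)[:,:2]; print(w.round(1),w.mean(0))
a=w[0]-w[3]+w[1]-w[2]; print(np.degrees(np.arctan2(a[1],a[0])))
b=w[0]-w[1]+w[3]-w[2]; print(np.degrees(np.arctan2(b[1],b[0]))-90)
m=np.array([(114,58),(114,-58),(-114,-58),(-114,58)],float)
trayfit(C,up([(274,2),(471,2),(457,411),(301,411)],0,0,1.5))
trayfit(C,up([(600,105),(715,405),(568,411)],0,0,1.5),m[[0,2,3]])
go(*w.mean(0),140,np.radians(-4.5))"
```

```text
[[588.6 322.5]
 [586.1 290.6]
 [536.5 295.7]
 [539.4 327.3]] [562.66063298 309.00801801]
-5.712333108121706
-4.931198386015097
tray [535.1 305.6] 0.13 res [[0.5, 0.7], [-1.0, -0.1], [-0.6, -3.6], [1.1, 2.9]]
tray [532.6 100. ] 2.42 res [[-2.1, 0.2], [-0.4, -2.4], [2.4, 2.2]]
at [534.5 304.6 229.5] shift [ 0.1133 -0.0202  0.3576] turn [0.0009 0.0007 0.0205] rows 2.3 j7 -2.23
```

```bash
python3 -m handwheel '[0.04,-0.01,0.12,0,0,0.01,80,0.11,-0.02,0.25,0,0,0.024,80,0.113,-0.02,0.34,0,0,0.024,80,0.113,-0.02,0.357,0.001,0.0007,0.024,80,0.113,-0.02,0.357,0.001,0.0007,0.024,80]'; python3 -c "
from h import *
im,C=shot('wrist','w13'); crop(im,0,0,512,384,1.5,'w13b')
go(562,309,79,np.radians(-5.2))"
```

```text
time_s: 14.88
tool_pos: [561.6, 306.1, 137.9]
orientation: [0.002, 0.999, -0.046, -0.002]
ft_force: [-1.1, -0.4, 0.6]
width: 58.4
at [562.4 307.3 139.8] shift [-0.0018 -0.0071  0.2433] turn [ 0.0004  0.0004 -0.    ] rows 1.5 j7 -2.28
```

View pics/w13b.png

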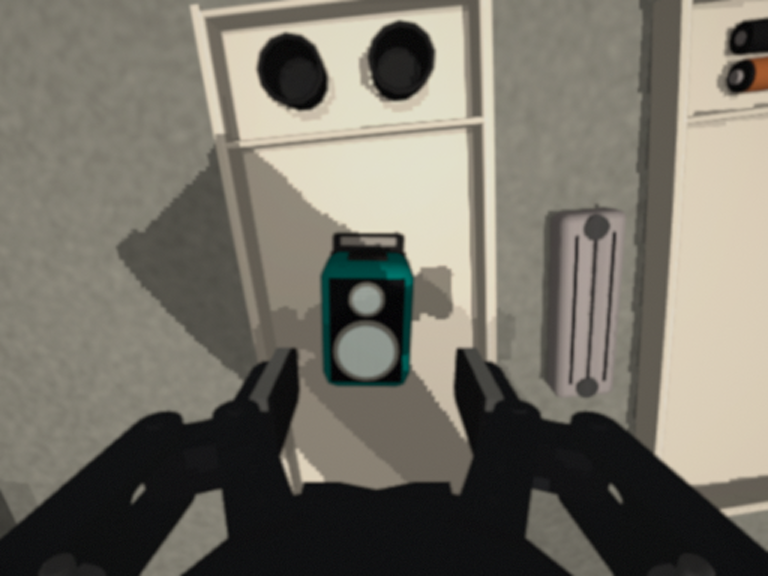

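```bash
python3 -m handwheel '[0,-0.013,0.06,0,0,0,80,0,-0.013,0.13,0,0,0,80,0,-0.013,0.18,0,0,0,80,0,-0.013,0.21,0,0,0,80,0,-0.013,0.23,0,0,0,80,0,-0.013,0.234,0,0,0,80,0,-0.013,0.234,0,0,0,80]'; python3 -c "
from h import *
im,C=shot('wrist','w14'); crop(im,0,0,512,384,1.5,'w14b')
go(562,309,80,np.radians(-5.2))"
```

```text
time_s: 15.52
tool_pos: [562.8, 310.5, 81.5]
orientation: [0.001, 0.999, -0.045, -0.001]
ft_force: [0.2, 0.5, -0.0]
width: 58.3
at [563.  310.6  81.9] shift [-0.0034  0.0067  0.0075] turn [ 0.0003  0.0002 -0.0001] rows 0.1 j7 -2.29
```

View pics/w14b.png

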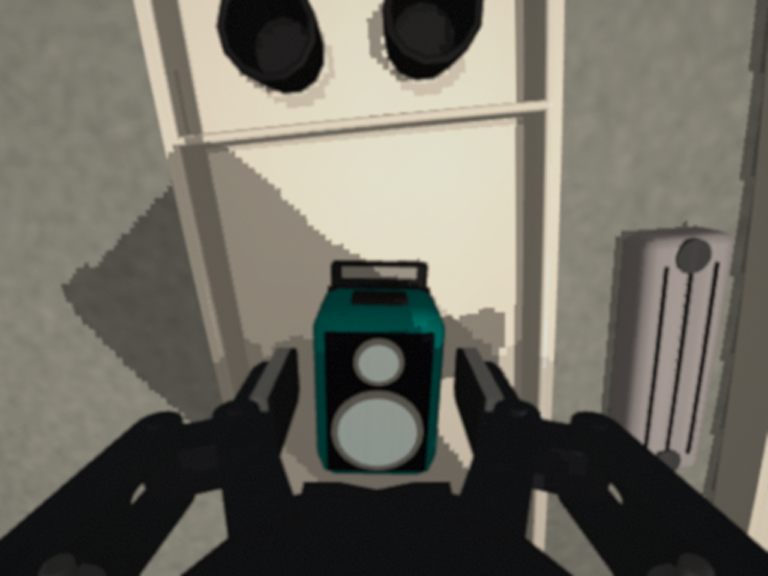

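```bash
python3 -m handwheel '[0,0,0,0,0,0,110,0,0,0,0,0,0,255,0,0,0,0,0,0,255,0,0,0,0,0,0,255,0,0,0,0,0,0,255,0,0,0,0,0,0,255]' 45; python3 -m handwheel '[0,0,-0.08,0,0,0,255,0,0,-0.18,0,0,0,255,0,0,-0.3,0,0,0,255,0,0,-0.4,0,0,0,255,0,0,-0.48,0,0,0,255,0,0,-0.48,0,0,0,255,0,0,-0.48,0,0,0,255]'; python3 -c "
from h import *
im,C=shot('wrist','w15'); crop(im,0,0,512,384,1.5,'w15b')
go(532,100,200,np.radians(2.5))"
```

```text
time_s: 16.07
tool_pos: [563.7, 311.0, 82.9]
orientation: [-0.0, 0.999, -0.046, 0.0]
ft_force: [-0.7, -0.7, 6.9]
width: 41.4
time_s: 16.65
tool_pos: [563.9, 311.2, 203.9]
orientation: [-0.001, 0.999, -0.046, 0.001]
ft_force: [-0.9, -0.3, -2.5]
width: 41.4
at [563.2 310.7 202.4] shift [-0.0476  0.8508  0.0098] turn [ 0.0001 -0.0001 -0.0429] rows 5.1 j7 -2.28
```

View pics/w15b.png

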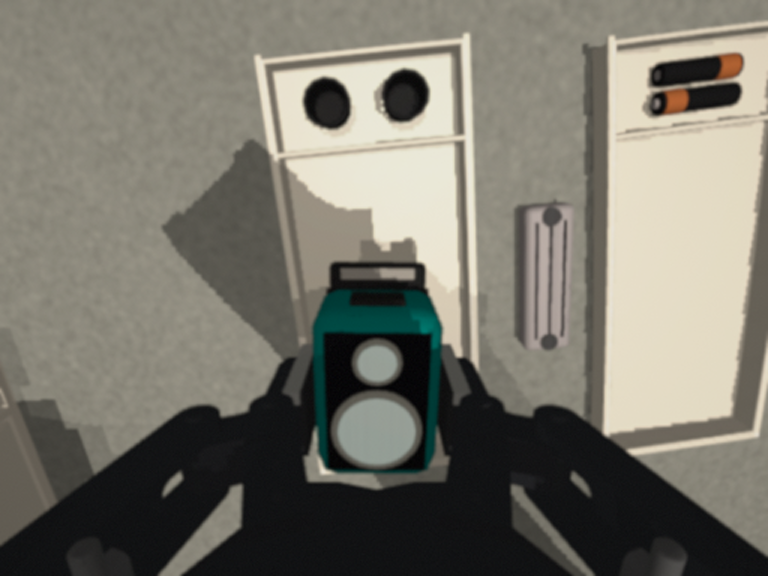

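```bash
python3 -m handwheel '[-0.01,0.08,0,0,0,-0.01,255,-0.02,0.2,0,0,0,-0.02,255,-0.03,0.34,0,0,0,-0.03,255,-0.04,0.48,0,0,0,-0.043,255,-0.048,0.62,0,0,0,-0.043,255,-0.048,0.75,0,0,0,-0.043,255,-0.048,0.84,0,0,0,-0.043,255,-0.048,0.85,0,0,0,-0.043,255,-0.048,0.85,0,0,0,-0.043,255]'; python3 -c "
from h import *
im,C=shot('wrist','w16'); crop(im,0,0,512,384,1.5,'w16b')
go(532,100,130,np.radians(2.5))"
```

```text
time_s: 17.45
tool_pos: [531.0, 98.0, 201.1]
orientation: [0.001, 1.0, 0.02, -0.001]
ft_force: [-0.1, 1.2, -0.8]
width: 41.2
at [531.2 100.1 201.4] shift [0.0035 0.0004 0.2854] turn [ 0.0001  0.0005 -0.0001] rows 1.7 j7 -1.86
```

View pics/w16b.png

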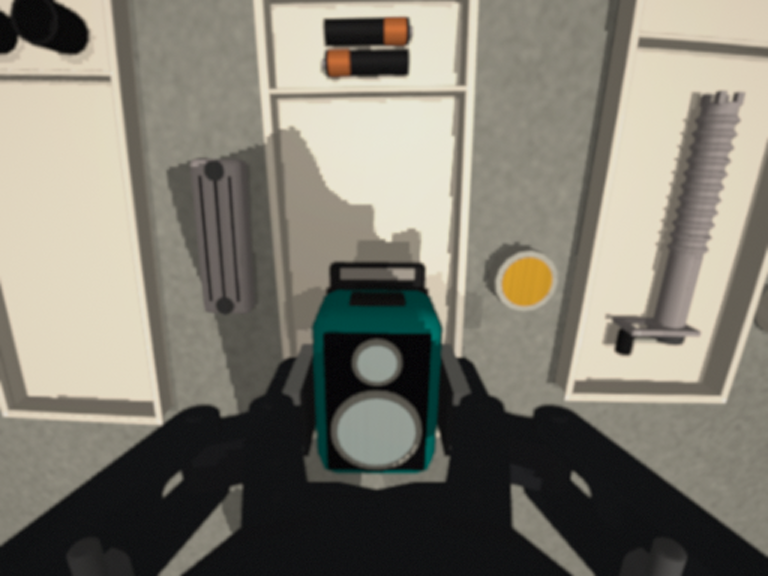

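```bash
python3 -m handwheel '[0,-0.006,0.1,0,0,0,255,0,-0.006,0.22,0,0,0,255,0,-0.006,0.32,0,0,0,255,0,-0.006,0.39,0,0,0,255,0,-0.006,0.43,0,0,0,255,0,-0.006,0.455,0,0,0,255,0,-0.006,0.465,0,0,0,255,0,-0.006,0.473,0,0,0,255,0,-0.006,0.473,0,0,0,255,0,-0.006,0.473,0,0,0,255]'; python3 -c "
from h import *
im,C=shot('wrist','w17'); crop(im,0,0,512,384,1.5,'w17b')
go(532,100,82.2,np.radians(2.5))"
```

```text
time_s: 18.33
tool_pos: [531.6, 101.7, 83.9]
orientation: [-0.0, 1.0, 0.022, -0.0]
ft_force: [-0.8, -0.3, -1.1]
width: 41.6
at [531.6 101.7  83.9] shift [0.0014 0.0069 0.0069] turn [-0.0001  0.     -0.0002] rows 0.1 j7 -1.89
```

View pics/w17b.png

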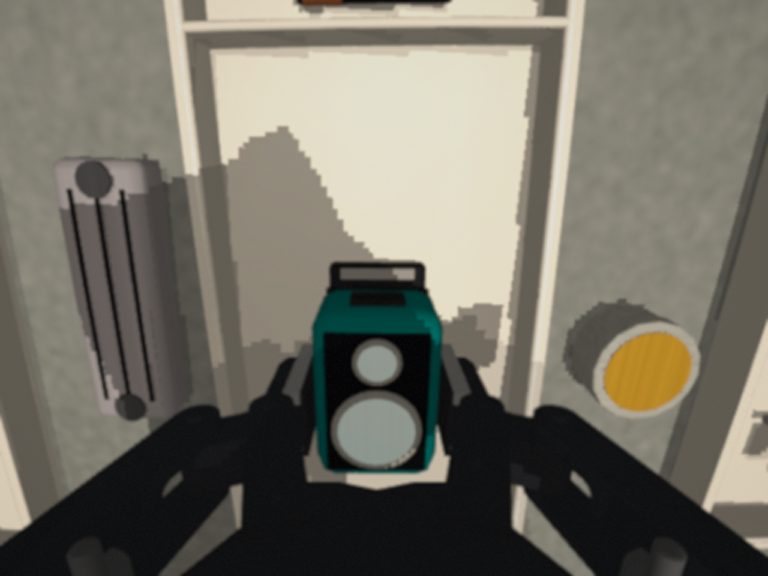

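```bash
python3 -m handwheel '[0,0,0.004,0,0,0,255,0,0,0.006,0,0,0,255,0,0,0.006,0,0,0,255]';python3 -m handwheel '[0,0,0,0,0,0,125,0,0,0,0,0,0,115,0,0,0,0,0,0,100,0,0,0,0,0,0,80,0,0,0,0,0,0,80,0,0,0,0,0,0,80]'; python3 -m handwheel '[0,0,-0.08,0,0,0,80,0,0,-0.2,0,0,0,80,0,0,-0.36,0,0,0,80,0,0,-0.5,0,0,0,80,0,0,-0.6,0,0,0,80,0,0,-0.6,0,0,0,80]'; python3 -c "
from h import *
im,C=shot('wrist','w18'); crop(im,0,0,512,384,1.5,'w18b')
go(560,-102,230,np.radians(1))"
```

```text
time_s: 18.63
tool_pos: [532.0, 101.7, 82.9]
orientation: [-0.0, 1.0, 0.021, 0.0]
ft_force: [0.4, 0.0, 2.4]
width: 41.2
time_s: 19.13
tool_pos: [532.0, 101.7, 82.9]
orientation: [-0.0, 1.0, 0.021, 0.0]
ft_force: [-0.2, 1.3, 0.5]
width: 58.5
time_s: 19.63
tool_pos: [534.7, 102.3, 238.3]
orientation: [-0.001, 1.0, 0.021, 0.005]
ft_force: [1.2, 1.4, -0.4]
width: 58.5
at [533.5 102.  235.7] shift [0.0711 0.8198 0.022 ] turn [-0.0005 -0.0021  0.008 ] rows 4.9 j7 -1.85
```

View pics/w18b.png

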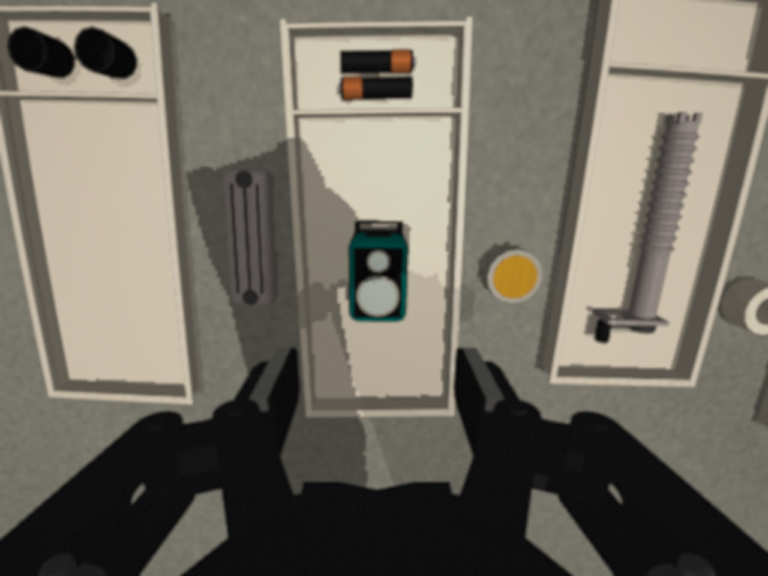

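```bash
python3 -m handwheel '[0.01,0.15,0,0,0,0,110,0.03,0.31,0,0,0,0.003,110,0.06,0.47,0,0,-0.001,0.006,110,0.08,0.62,0,0,-0.002,0.008,110,0.095,0.75,0.02,0,-0.002,0.009,110,0.097,0.826,0.022,0,-0.002,0.009,110,0.097,0.826,0.022,0,-0.002,0.009,110,0.097,0.826,0.022,0,-0.002,0.009,110]'; python3 -c "
from h import *
im,C=shot('wrist','w19'); crop(im,0,0,512,384,1.5,'w19b')
go(566.5,-103.7,80.5,np.radians(0.7))"
```

```text
time_s: 20.35
tool_pos: [565.6, -104.5, 228.4]
orientation: [-0.001, 1.0, 0.006, -0.001]
ft_force: [0.4, 1.1, -0.2]
width: 48.1
at [ 565.9 -102.7  228.7] shift [0.0036 0.0054 0.593 ] turn [-0.0008  0.0006  0.0007] rows 3.6 j7 -1.48
```

View pics/w19b.png

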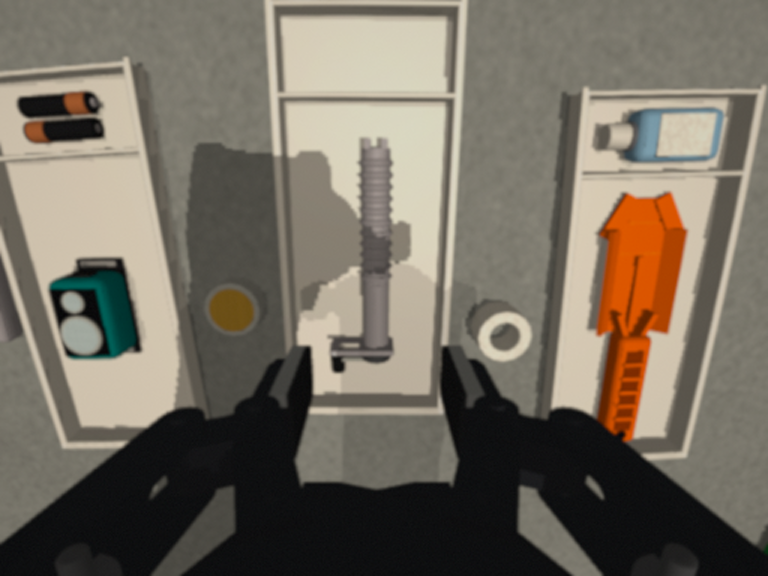

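Screw at (376,250), on the jaw centre line; descend and grip.

```bash
python3 -m handwheel '[0.003,0.004,0.15,0,0,0,110,0.003,0.004,0.3,-0.0008,0.0006,0.0007,110,0.003,0.004,0.43,-0.0008,0.0006,0.0007,110,0.003,0.004,0.51,-0.0008,0.0006,0.0007,110,0.003,0.004,0.56,-0.0008,0.0006,0.0007,110,0.003,0.004,0.585,-0.0008,0.0006,0.0007,110,0.003,0.004,0.593,-0.0008,0.0006,0.0007,110,0.003,0.004,0.593,-0.0008,0.0006,0.0007,110]'; python3 -m handwheel '[0,0,0,0,0,0,150,0,0,0,0,0,0,255,0,0,0,0,0,0,255,0,0,0,0,0,0,255,0,0,0,0,0,0,255,0,0,0,0,0,0,255]' 50; python3 -m handwheel '[0,0,-0.08,0,0,0,255,0,0,-0.18,0,0,0,255,0,0,-0.3,0,0,0,255,0,0,-0.4,0,0,0,255,0,0,-0.48,0,0,0,255,0,0,-0.48,0,0,0,255,0,0,-0.48,0,0,0,255]'; python3 -c "
from h import *
im,C=shot('wrist','w20'); crop(im,0,0,512,384,1.5,'w20b')
go(534,300,205,np.radians(0))"
```

```text
time_s: 21.07
tool_pos: [566.9, -102.8, 81.0]
orientation: [-0.0, 1.0, 0.006, 0.0]
ft_force: [0.1, 0.1, 0.6]
width: 48.9
time_s: 21.57
tool_pos: [568.0, -102.9, 82.6]
orientation: [0.0, 1.0, 0.006, 0.002]
ft_force: [-0.5, 0.7, 5.8]
width: 20.7
time_s: 22.15
tool_pos: [568.2, -103.1, 204.2]
orientation: [0.0, 1.0, 0.006, 0.003]
ft_force: [-0.2, 0.7, -2.0]
width: 20.8
at [ 567.3 -102.9  202.8] shift [-0.1128 -1.6132 -0.0097] turn [ 0.0001 -0.0013  0.0041] rows 9.7 j7 -1.49
```

View pics/w20b.png

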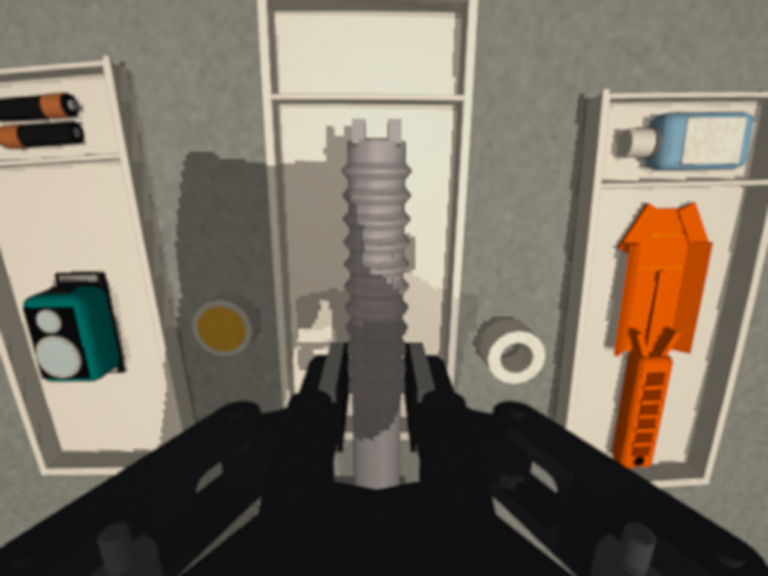

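```bash
python3 -m handwheel '[-0.005,-0.08,0,0,0,0,255,-0.015,-0.2,0,0,0,0,255,-0.025,-0.34,0,0,0,0,255,-0.035,-0.48,0,0,-0.001,0.002,255,-0.045,-0.62,0,0,-0.001,0.004,255,-0.055,-0.76,0,0,-0.001,0.004,255,-0.06,-0.88,0,0,-0.001,0.004,255,-0.06,-0.96,0,0,-0.001,0.004,255,-0.06,-0.96,0,0,-0.001,0.004,255]'; python3 -c "
from h import *
go(535,300,205,np.radians(0))"
```

```text
time_s: 22.95
tool_pos: [547.5, 143.3, 201.3]
orientation: [-0.001, 1.0, 0.004, -0.001]
ft_force: [-0.5, 1.2, -0.6]
width: 20.9
at [547.5 143.3 201.3] shift [-0.0451 -0.6274 -0.0128] turn [-0.0009  0.0005  0.0026] rows 3.8 j7 -1.94
```

```bash
python3 -m handwheel '[-0.005,-0.1,0,0,0,0,255,-0.015,-0.23,0,0,0,0,255,-0.025,-0.36,0,0,0,0.002,255,-0.035,-0.48,0,-0.001,0.0005,0.0026,255,-0.045,-0.58,0,-0.001,0.0005,0.0026,255,-0.045,-0.627,0,-0.001,0.0005,0.0026,255,-0.045,-0.627,0,-0.001,0.0005,0.0026,255,-0.045,-0.627,0,-0.001,0.0005,0.0026,255]'; python3 -c "
from h import *
im,C=shot('wrist','w21'); crop(im,0,0,512,384,1.5,'w21b')
go(535,300,82,np.radians(0))"
```

```text
time_s: 23.62
tool_pos: [535.0, 298.4, 200.8]
orientation: [0.001, 1.0, -0.0, -0.001]
ft_force: [-0.8, -0.8, -1.7]
width: 20.8
at [535.5 297.2 200.9] shift [-0.0015 -0.0124  0.4757] turn [ 0.0009  0.0003 -0.0007] rows 2.9 j7 -2.21
```

View pics/w21b.png

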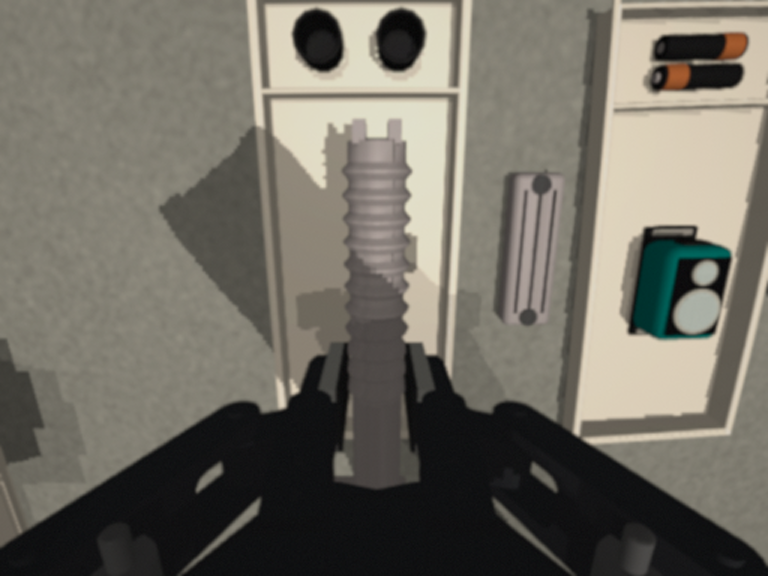

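```bash
python3 -m handwheel '[0,-0.01,0.1,0,0,0,255,0,-0.01,0.22,0.001,0,0,255,0,-0.01,0.32,0.001,0,-0.0007,255,0,-0.01,0.39,0.001,0,-0.0007,255,0,-0.01,0.43,0.001,0,-0.0007,255,0,-0.01,0.455,0.001,0,-0.0007,255,0,-0.01,0.465,0.001,0,-0.0007,255,0,-0.01,0.473,0.001,0,-0.0007,255,0,-0.01,0.473,0.001,0,-0.0007,255,0,-0.01,0.473,0.001,0,-0.0007,255]'; python3 -c "
from h import *
im,C=shot('wrist','w22'); crop(im,0,0,512,384,1.5,'w22b')
print(read_state()['tool_pos'],read_state()['ft_force'])"
```

```text
time_s: 24.5
tool_pos: [536.0, 299.6, 83.6]
orientation: [-0.001, 1.0, -0.0, 0.0]
ft_force: [0.5, -0.3, -0.8]
width: 20.8
[535.94548423 299.69488492  83.67295198] [ 0.1060483   0.29874568 -0.99391357]
```

View pics/w22b.png

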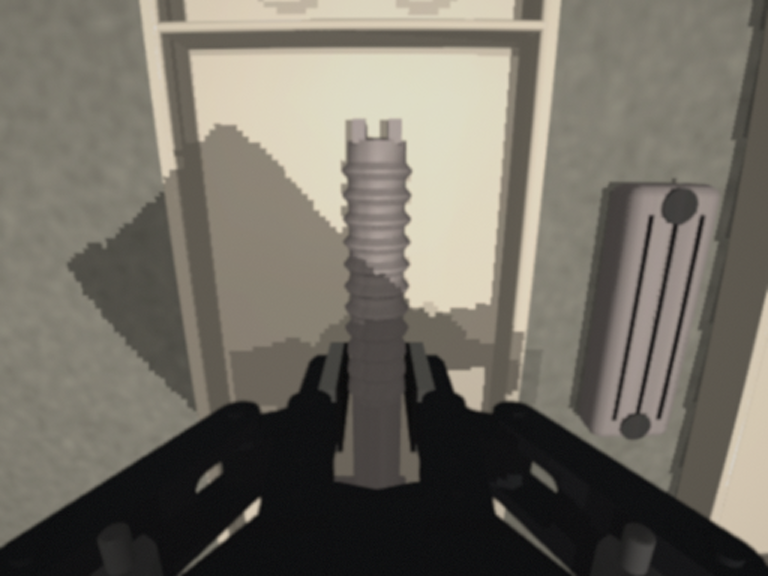

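```bash
python3 -m handwheel '[0,0,0.004,0,0,0,255,0,0,0.007,0,0,0,255,0,0,0.009,0,0,0,255,0,0,0.009,0,0,0,255]'
```

```text
time_s: 24.88
tool_pos: [536.4, 300.1, 82.6]
orientation: [-0.001, 1.0, 0.0, 0.001]
ft_force: [-1.0, -1.9, 6.9]
width: 20.8
```

Contact felt (7 N up): it is on the floor. Release and retreat.

```bash
python3 -m handwheel '[0,0,0,0,0,0,180,0,0,0,0,0,0,170,0,0,0,0,0,0,150,0,0,0,0,0,0,120,0,0,0,0,0,0,120,0,0,0,0,0,0,120]'; python3 -m handwheel '[0,0,-0.08,0,0,0,120,0,0,-0.25,0,0,0,120,0,0,-0.42,0,0,0,120,0,0,-0.6,0,0,0,120,0,0,-0.7,0,0,0,120,0,0,-0.7,0,0,0,120]'; python3 -c "
from h import *
im,C=shot('wrist','w23'); crop(im,0,0,512,384,1.5,'w23b')
im,C=shot('top','t23'); crop(im,85,90,260,125,3,'t23b')
"
```

```text
time_s: 25.38
tool_pos: [536.4, 300.1, 82.5]
orientation: [-0.001, 1.0, 0.0, 0.001]
ft_force: [0.4, 0.2, -0.3]
width: 45.5
time_s: 25.88
tool_pos: [539.1, 301.5, 264.8]
orientation: [-0.004, 1.0, -0.0, 0.006]
ft_force: [1.2, -0.3, -0.5]
width: 45.2
```

View pics/w23b.png

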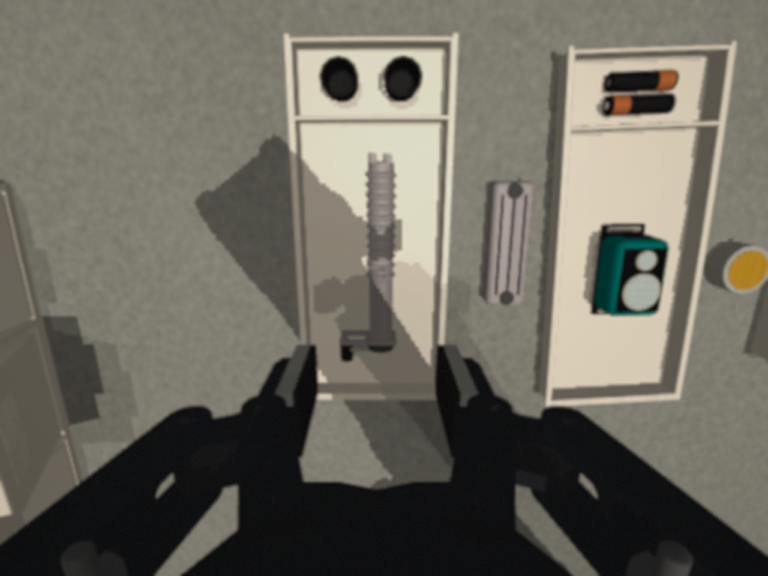

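View pics/t23b.png

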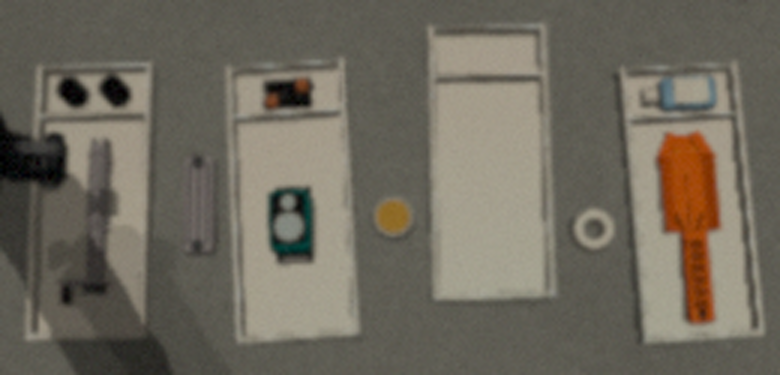

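```bash
python3 -m handwheel '[0,0,0,0,0,0,120,0,0,0,0,0,0,120,0,0,0,0,0,0,120]'; python3 -c "
from plant import bot
print(bot.finish_job())"
```

```text
time_s: 26.23
tool_pos: [536.0, 299.7, 257.4]
orientation: [-0.001, 1.0, 0.0, 0.001]
ft_force: [-0.2, 0.0, -0.2]
width: 45.5
the job is handed in; nothing more can be done
None
```

All three items are back in their own trays, and I handed the job in at 26.2 s of the 104 s allowed. I parked the ice screw in the spare tray, moved the trowel to the bottle tray and the headlamp to the cells tray, then put the ice screw in the caps tray.

- **Placement:** the last wrist and top pictures show all three lying flat in their long compartments, clear of the walls, with the headlamp lenses up. The spare tray is empty.
- **Left alone:** the multitool, tin and tape are at the same pixels as at the start. I did not touch the green look-alike.
- **Forces:** the highest wrist reading printed was about 7 N, and that was at the end of moves, so brief peaks in between were not seen. Three readings of 6–7 N came as the jaws closed. The other came at the last set-down, when the screw touched the tray floor.
- **Disagreement:** the top and wrist cameras differed by up to about 6 mm in y. I used the wrist camera for gripping and placing.

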